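Shut and pin the sink-cupboard crate

ROBOT

A 6-joint arm with a two-finger parallel gripper is mounted at the origin on the work surface. World frame = base frame: x ahead of the robot, y to its left, z up, the work surface at z = 0. Lengths are in mm, angles in rad, forces in N, time in s.
With the tool pointing down it reaches from about 325 to 875 mm from the base axis. Payload 4.4 kg.
Tool frame: the origin (TCP) lies on the centre line of the jaws, within the pads' length; the fingertips stand ahead of it and the grasp point (between the pads) lies 6 mm ahead of it (ctrl.tcp_to_tips is the z of the fingertips in the tool frame, in mm); z points along the fingers, y is the direction in which the jaws open and shut (so a half turn about z gives the same grasp; the last joint's range is limited). The gripper opens to 85 mm and grips with 20 to 120 N. Pads are 22 mm wide; open, the fingers measure 114 mm over their backs; the gripper's body (76 mm by 85 mm) begins 54 mm behind the grasp point. The pads swing forward as they close: fully open they stand 13 mm farther back than shut.
Start: joints at [1.026, 0.207, 1.542, -0, 1.393, -0.15], TCP at [220.637, 530.987, 256.282] pointing down, gripper open.
Joint ranges: [-2.73, 2.73], [-0.86, 2.22], [0.23, 2.46], [-1.11, 4.25], [0.08, 2.63], [-2.82, 2.82]. Speed limits (rad/s): [2.79, 2.79, 3.14, 3.14, 3.14, 3.14].

INTERFACE

Orientations are given as a 3x3 rotation matrix whose columns are the frame's x, y, z axes.
In Python, from plant import ctrl, sensors, optics gives the robot as it stands. Calls block until the motion is done:
- ctrl.move_ptp(position, orientation): joint-space move of the TCP to a pose.
- ctrl.move_l(position, rot=None, vel=150, threshold=None): straight line of the TCP; rot=None keeps the orientation; vel is the mean speed in mm/s. With threshold (N) it stops when the force on the tool has changed by that much, and returns True; else False.
- ctrl.set_joints(angles): joint-space move.
- ctrl.gripper_to(opening, force=None): finger opening in mm; force is the grip in N (None keeps the last); returns when the fingers have stopped.
- ctrl.hold(seconds).
- ctrl.solve_ik(position, orientation): joint angles nearest the present ones, or None.
- sensors.read_state(): the state.
- optics.grab_frame(name): name is "scene" or "top" or "wrist"; returns (picture, depth): 384x512x3 uint8, red, green, blue; 384x512 float32, mm along the optical axis (not along the pixel's ray), 0 where there is no reading.
- optics.camera_params(name): a dict with "mtx" (3x3 intrinsics, pixels), "k1" (the pictures are not rectified: a ray, as slopes to the right and down, at radius r is drawn at 1 + k1 r^2 times it, then the intrinsics apply), "R" (3x3) and "t" (3): a world point X has camera coordinates R X + t; the wrist camera has in their place "T_tool_cam" (4x4, takes a point from camera to tool coordinates, whose origin is the TCP and whose axes are the flange's). Camera axes: x right, y down, z forward; pixel columns grow to the right and rows downward; lengths in mm; the calibration is good to about 2 mm. A picture is of the moment at which its call begins: read the wrist's pose just before it. camera_params takes no time and is no camera call.
A pose or a line that the arm cannot do raises ctrl.MotionError and nothing moves.
- ctrl.finish_job(): hands the job in, once; it reports no verdict.
The state is a dict: "t": time; "q": joint angles; "qvel": joint speeds; "tau": joint torques, N m; "eef_pos": TCP position; "eef_rot": TCP orientation; "force": force on the tool from outside, world axes, zero at the start; "wrist_torque": the same for the moment, N m; "grip_width": finger opening in mm.
Only numpy, scipy, OpenCV 4.12 (cv2) and the standard library are available. Lean on these libraries where they do the work, as an engineer would, in place of code of your own. Each camera call takes 0.05 s, during which the arm holds its last target. There are 200 camera calls.

TASK

Shut the open lid of the top crate, then lock it with the ball-lock pin: squeeze the pin's red thumb button and keep it in while you push the pin down through the slot in the lid's blue tab and the hole of the brass keeper under it until its collar is fully home on the tab, then let go so that the button springs out and the balls lock under the keeper. The keeper sits somewhere unknown along the slot, so feel for its hole with the pin and press only gently (keep the pin under 25 N on crate, lid and keeper); do not disturb the things standing around.

Things in the scene. Friction and masses are not known exactly. Their poses are not given: they have to be found in the camera images.
- crate: two stacked slotted white crates, fixed as one, 150 (x) x 240 (y) x 140 mm high; origin at the centre of the underside, z up, y along the hinge, tab side at -x. The upper crate holds loose odds and ends below the rim
- lid (a joint): lid angle in rad: 0 shut (level on the rim), grows as it opens upward about the hinge on the crate's +x rim, 1.8 at most. A 5 mm plate, 236 mm wide, 150 mm from hinge to front edge; a blue tab 84 mm wide runs on in its plane for 48 mm. Stiff hinge: the lid stays where it is left; a push of a few N on its outer face, towards the tab side and down, shuts it
- lid_hinge (a point): point on the hinge axis, mid width, at the rim (140 mm above the table), on the lid's underside; its axes turn with the lid: -x runs from the hinge along the lid to the tab, z is the outward normal of the outer face
- lid_edge (a point): middle of the lid's front edge on its outer face, 150 mm from the hinge, where the tab begins
- lock_point (a point): fixed point of the crate, axes as the crate's: centre of the tab's slot, level with the tab's top face, when the lid is shut (145 mm above the table, 100 mm to -x of the crate's centre). The slot goes through the 5 mm tab and is 18 mm wide in x and 44 mm long in y
- keeper_zone (a point): fixed point 8 mm below lock_point, axes as the crate's, level with the top of the keeper: a brass plate 6 mm thick with one round 15 mm hole. The hole is centred here in x, but in y lies anywhere within 14 mm either side: the keeper slides along y on rods (5 N friction; it gives up to 2.5 mm downward on springs of 4 N/mm, preloaded with 3 N) and where it sits is not measured
- pin: ball-lock pin, about 90 g, standing in the green holder; origin at the centre of the underside of its 36 mm steel collar (4 mm thick), z up along the pin. Above the collar a black head 22 x 22 mm, up to 36 mm above the origin, with a red thumb button on its +y side; below it a 13 mm shaft, narrowing over the last 6.5 mm to a 11 mm flat tip
- pin_grip (a point): centre of the pin's head, 20 mm above its origin, axes as the pin's. The button (14 mm wide, 16 mm tall, centred at this height) stands 9 mm out of the +y face and goes in 5 mm when the head is squeezed along y: grasp 31 mm wide, 26 mm once pressed; the spring takes 4 to 10 N, so grip with 20 N or more
- pin_balls (a point): on the pin's axis, 18.5 mm below its origin, level with two locking balls on its +x and -x sides: 21 mm across while the button is out, too wide for the keeper's hole; flush with the shaft with the button fully in. With the collar home they lie under the keeper
- pin_button (a joint): travel of the pin's thumb button in m: 0 out (balls out), 0.005 fully in (balls in)
- pin_tip (a point): centre of the flat tip of the pin, 31 mm below the pin's origin
- holder: fixed green block 85 x 85 x 50 mm high with a 26 mm hole 42 mm deep from the top in its middle, in which the pin stands with its collar on the top face; origin at the centre of its underside
- soap_rack: steel wire soap rack 120 x 80 x 32 mm, bystander; origin under its centre
- bottle_brush: bamboo bottle brush lying, about 250 mm long along its x, bystander; origin under its bristle head, handle towards -x
- dish_soap: green bottle, 60 mm across, 170 mm tall, bystander; origin under its centre
- cleaner_bottle: blue bottle with red cap, 68 mm across, 190 mm tall, bystander; origin under its centre
- tumbler: orange cup, 72 mm across, 85 mm tall, bystander; origin under its centre
Mind the look-alikes: they are no part of the job. What is shaped like the pin but turquoise is not meant.

How it is judged (in metres and radians):
On the way, in this order (a step that is already met when the one before it is completed fails the run):
1. the lid is shut (value of joint lid below 0.04 rad), for 0.2 s.
2. the pin is pushed through slot and keeper with its button held in (value of joint pin_button above 0.003 m and z of pin in the frame of lock_point between -0.004 and 0.003 m and x of pin in the frame of lock_point between -0.006 and 0.006 m and y of pin in the frame of lock_point between -0.017 and 0.017 m and angle between the z axis of pin and the z axis of lock_point, either way round below 0.12 rad and value of joint lid below 0.04 rad), for 0.1 s.
At the end, for the whole second after the job is handed in: Lid shut (under 0.04 rad); pin in the slot, collar underside at most 3 mm above or 4 mm below the tab top, within 6 mm in x and 17 mm in y of the lock point and 0.12 rad of upright; button out to within 1.2 mm, balls out under the keeper; pin at rest (z of pin in the frame of lock_point between -0.004 and 0.003 m and x of pin in the frame of lock_point between -0.006 and 0.006 m and y of pin in the frame of lock_point between -0.017 and 0.017 m and angle between the z axis of pin and the z axis of lock_point, either way round below 0.12 rad and value of joint lid below 0.04 rad and value of joint pin_button below 0.0012 m and linear speed of pin below 0.02 m/s); the robot touches nothing.
It fails at once if the pin presses on the crate, lid or keeper with more than 25 N (contact force between pin and crate above 25 N).
It fails at once if a thing standing around (soap rack, brush, bottles, cup) is moved by more than 3 cm (distance of any of soap_rack, bottle_brush, dish_soap, cleaner_bottle, tumbler from where it was at the start of the episode above 0.03 m).
It also fails if it takes over 72 s, if anything falls off the work surface, if the arm or the gripper's body presses on something with over 40 N, if the wrist force passes 120 N, or if a joint passes its speed limit or range.

## Working session

There is one attempt and no reset: what is moved stays moved. The work goes in short steps, each a Python script; the robot and the scene stay as the last script left them, time stands still between calls to the robot, and variables do not carry over. Pictures are saved under pics/ and viewed, about 8 in all and at most 12, crops included, and the job is handed in when it is done.

```bash
ls; mkdir -p pics
python3 - <<'E'
from plant import ctrl, sensors, optics
import cv2, numpy as np
s=sensors.read_state(); print(s['t'],s['eef_pos'],s['grip_width'],ctrl.tcp_to_tips)
for n in ("scene","top"):
    p,d=optics.grab_frame(n); np.savez(f'{n}0.npz',p=p,d=d)
    cv2.imwrite(f'pics/{n}0.png',cv2.resize(p[:,:,::-1],(800,600),interpolation=cv2.INTER_CUBIC))
    c=optics.camera_params(n); print(n,c)
print(optics.camera_params("wrist"))
E
```

```text
pics
0.0 [220.27081447 530.37259041 255.11491818] 85.4883690071954 25.0
scene {'mtx': array([[480.38590688,   0.        , 253.26505949],
       [  0.        , 480.38590688, 199.00653559],
       [  0.        ,   0.        ,   1.        ]]), 'k1': 0.06245464626195771, 'R': array([[ 0.5939256 ,  0.80420974, -0.02234   ],
       [ 0.48202706, -0.3779447 , -0.7904478 ],
       [-0.64412911,  0.45869869, -0.61212189]]), 't': array([-324.94252898, -141.77183157, 1822.57841569])}
top {'mtx': array([[379.98351751,   0.        , 254.53915324],
       [  0.        , 379.98351751, 192.27806785],
       [  0.        ,   0.        ,   1.        ]]), 'k1': -0.09980374016823146, 'R': array([[-1.07057312e-02, -9.99937775e-01, -3.13588443e-03],
       [-9.78502309e-01,  1.11220654e-02, -2.05935746e-01],
       [ 2.05957809e-01,  8.63777416e-04, -9.78560491e-01]]), 't': array([  40.78611796,  512.97089687, 1273.26652893])}
{'mtx': array([[279.69872691,   0.        , 253.91177804],
       [  0.        , 279.69872691, 188.77951543],
       [  0.        ,   0.        ,   1.        ]]), 'k1': -0.038339598897174317, 'T_tool_cam': array([[ 5.22221829e-04, -9.65006468e-01, -2.62225561e-01,
         6.55363413e+01],
       [ 9.99999693e-01,  3.50562035e-04,  7.01407738e-04,
         9.28155042e-01],
       [-5.84936678e-04, -2.62225846e-01,  9.65006354e-01,
        -1.18034497e+02],
       [ 0.00000000e+00,  0.00000000e+00,  0.00000000e+00,
         1.00000000e+00]])}
```

View pics/scene0.png

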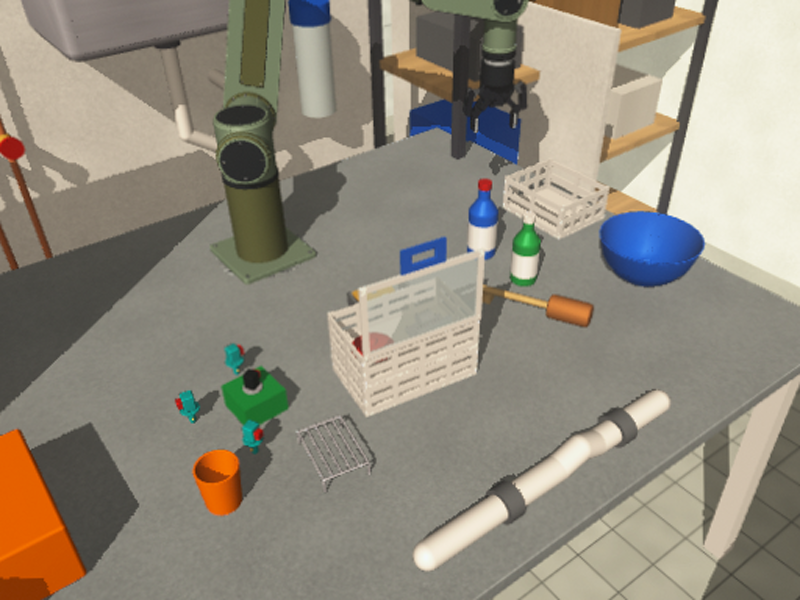

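View pics/top0.png

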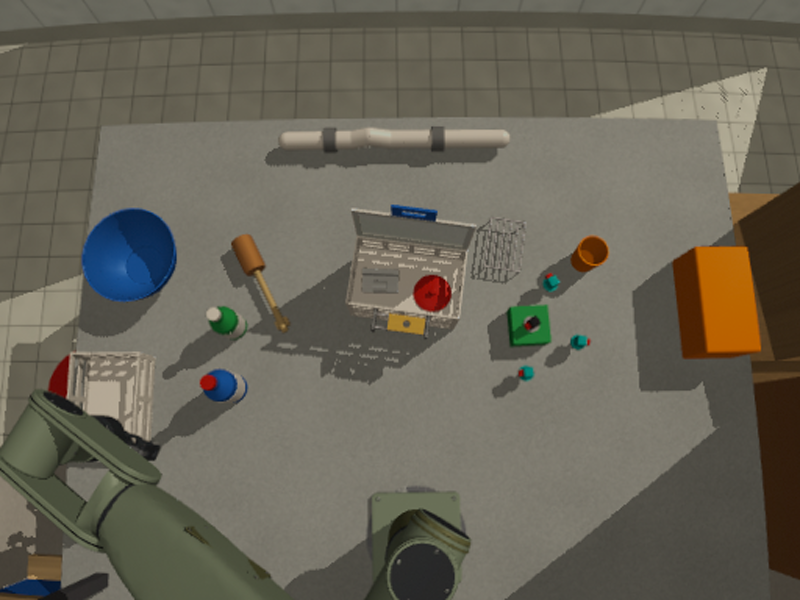

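The scene view shows the pin with its black head in the green holder at (252,380). The three turquoise look-alikes are at (235,357), (187,405) and (252,435). In the top view the pin is at (532,323), the look-alikes at (551,283), (580,342) and (526,373), and the brass keeper with its hole at (407,324). The lid stands open on the far side of the crate. I choose the black-headed pin in the green holder.

```bash
cat > h.py <<'E'
import numpy as np, cv2
from plant import ctrl, sensors, optics
def dist(k): return np.array([k,0,0,0,0.])
def cam(name, st=None):
    """mtx,k1, R_wc, c (world<-cam)"""
    c=optics.camera_params(name)
    if name=='wrist':
        T=c['T_tool_cam']; R=np.array(st['eef_rot']); p=np.array(st['eef_pos'])
        return c['mtx'],c['k1'],R@T[:3,:3],R@T[:3,3]+p
    return c['mtx'],c['k1'],c['R'].T,-c['R'].T@c['t']
def slopes(C,uv):
    return cv2.undistortPoints(np.asarray(uv,float).reshape(-1,1,2),C[0],dist(C[1])).reshape(-1,2)
def onplane(C,uv,z):
    s=slopes(C,uv); d=np.c_[s,np.ones(len(s))]@C[2].T
    return C[3]+d*((z-C[3][2])/d[:,2])[:,None]
def cloud(C,depth):
    h,w=depth.shape; u,v=np.meshgrid(np.arange(w),np.arange(h))
    s=slopes(C,np.c_[u.ravel(),v.ravel()]); d=depth.ravel()[:,None]
    P=np.c_[s*d,d]@C[2].T+C[3]; P[d[:,0]<=0]=np.nan
    return P.reshape(h,w,3)
def proj(C,X):
    R=C[2].T; X=np.asarray(X,float).reshape(-1,3)
    return cv2.projectPoints(X,cv2.Rodrigues(R)[0],-R@C[3],C[0],dist(C[1]))[0].reshape(-1,2)
def tri(Cs,uvs):
    A=np.zeros((3,3));b=np.zeros(3)
    for C,uv in zip(Cs,uvs):
        d=C[2]@np.r_[slopes(C,uv)[0],1]; d/=np.linalg.norm(d); M=np.eye(3)-np.outer(d,d); A+=M;b+=M@C[3]
    return np.linalg.solve(A,b)
def shoot(name,tag=None):
    st=sensors.read_state(); p,d=optics.grab_frame(name); C=cam(name,st)
    if tag: np.savez(tag+'.npz',p=p,d=d,pos=st['eef_pos'],rot=st['eef_rot'])
    return p,d,C
def colmask(p,lo,hi): return cv2.inRange(cv2.cvtColor(p,cv2.COLOR_RGB2HSV),lo,hi)
E
python3 - <<'E'
from h import *
np.set_printoptions(precision=1,suppress=True)
for n in ("top","scene"):
    f=np.load(n+'0.npz');p,d=f['p'],f['d'];C=cam(n);P=cloud(C,d)
    g=colmask(p,(50,120,40),(70,255,255))>0
    ok=g&(abs(P[...,2]-50)<6)&(P[...,1]<-100)
    pts=P[ok]; 
    print(n,'holder top',len(pts),np.median(pts,0),cv2.minAreaRect(pts[:,:2].astype(np.float32)))
    b=colmask(p,(105,150,60),(125,255,255))>0
    ok=b&(P[...,2]>150)&(abs(P[...,1]+10)<120)&(P[...,0]>450)
    q=P[ok]; print('tab',len(q),q.mean(0),q.min(0),q.max(0))
    y=colmask(p,(15,120,100),(28,255,255))>0
    ok=y&(abs(P[...,2]-137)<12)&(abs(P[...,1]+10)<120)
    q=P[ok]; print('keeper',len(q)); 
    if len(q)>10: print(np.median(q,0),cv2.minAreaRect(q[:,:2].astype(np.float32)))
    # rim
    ok=(abs(P[...,2]-140)<4)&(abs(P[...,1]+10)<170)&(P[...,0]>380)&(P[...,0]<720)
    q=P[ok]; print('rim',len(q),cv2.minAreaRect(q[:,:2].astype(np.float32)))
    # lid points
    ok=(P[...,2]>155)&(abs(P[...,1]+10)<170)&(P[...,0]>500)&(P[...,0]<800)
    q=P[ok]; c=q.mean(0); U,S,V=np.linalg.svd(q-c,full_matrices=False); print('lid',len(q),c,'normal',V[2],S/np.sqrt(len(q)))
f=np.load('top0.npz')['p'][:,:,::-1]
cv2.imwrite('pics/top_crop.png',np.hstack([cv2.resize(f[185:235,215:305],None,fx=5,fy=5,interpolation=cv2.INTER_CUBIC)[:250,:450],cv2.resize(f[185:235,310:380],None,fx=5,fy=5,interpolation=cv2.INTER_CUBIC)]))
E
```

```text
top holder top 453 [ 451.7 -256.8   49.1] ((456.9956970214844, -259.806884765625), (85.16414642333984, 84.88129425048828), 2.5261003971099854)
tab 143 [623.    5.7 321.9] [615.  -36.  293.1] [632.7  43.4 341.5]
keeper 224
[446.8  19.5 136.7] ((446.4931335449219, 19.497528076171875), (75.27826690673828, 34.73929214477539), 83.68281555175781)
rim 419 ((527.5365600585938, 19.268707275390625), (240.0874481201172, 193.6005859375), 81.17749786376953)
lid 1360 [622.1   4.8 244.5] normal [-1.   0.1  0. ] [65.2 49.6  1.2]
scene holder top 502 [ 477.8 -270.7   49.7] ((463.9659729003906, -260.4060974121094), (91.5704574584961, 89.20501708984375), 2.687349557876587)
tab 343 [628.4   3.  317.9] [617.1 -37.4 292.7] [637.4  45.  342.8]
keeper 15
[438.1 -15.1 136.2] ((440.7778625488281, -14.724878311157227), (8.136515617370605, 28.40225601196289), 70.05545043945312)
rim 206 ((533.0707397460938, 16.746910095214844), (238.25425720214844, 204.81602478027344), 81.69991302490234)
lid 3731 [629.4   0.8 237.4] normal [ 1.  -0.1  0. ] [66.1 47.9  2. ]
```

View pics/top_crop.png

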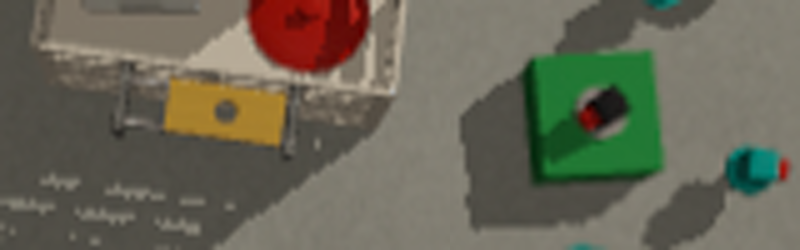

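The crop shows the brass keeper's hole at (227,111), so its position can be seen. The pin's button faces lower-left at (588,117), and the turquoise decoy next to it is at (752,170). Next I get the exact lid geometry and check reach, then close the lid.

Run:
```python
from h import *
np.set_printoptions(precision=3,suppress=True)
for n in ("top","scene"):
    f=np.load(n+'0.npz');p,d=f['p'],f['d'];C=cam(n);P=cloud(C,d)
    ok=(P[...,2]>165)&(abs(P[...,1]+10)<170)&(P[...,0]>580)&(P[...,0]<680)
    q=P[ok]; c=q.mean(0)
    A=np.c_[q[:,1],q[:,2],np.ones(len(q))]
    k=np.ones(len(q),bool)
    for _ in range(5):
        s=np.linalg.lstsq(A[k],q[k,0],rcond=None)[0]; k=abs(A@s-q[:,0])<4
    print(n,'x = %.4f y + %.4f z + %.1f'%tuple(s),k.sum(),'y range',q[k,1].min(),q[k,1].max(), 'x at z=140,y=0', s[1]*140+s[2])
print('keeper hole',onplane(cam('top'),[[215+45.4-.4,185+22.2-.4]],137))
yaw=np.radians(-7)
for X,Y,Z in ((690,0,310),(480,20,165),(457,-260,81)):
    R=np.array([[np.cos(yaw),np.sin(yaw),0],[np.sin(yaw),-np.cos(yaw),0],[0,0,-1]])
    for a in (0,90,180,270):
        Rz=cv2.Rodrigues(np.array([0,0,np.radians(a)]))[0]
        print(X,Y,Z,a,ctrl.solve_ik([X,Y,Z],Rz@R))
```

```text
top x = 0.1506 y + 0.0059 z + 619.8 1273 y range -112.94240150436094 122.63494253962236 x at z=140,y=0 620.6456612503471
scene x = 0.1452 y + -0.0134 z + 632.5 3343 y range -115.29641391545135 125.40346135396351 x at z=140,y=0 630.6381734239488
keeper hole [[447.509  17.867 137.   ]]
690 0 310 0 [-0.125  0.42   1.157 -0.     1.565  1.568]
690 0 310 90 [-0.125  0.42   1.157 -0.     1.565 -0.003]
690 0 310 180 [-0.125  0.42   1.157 -0.     1.565 -1.574]
690 0 310 270 None
480 20 165 0 [-0.139  0.105  1.861 -0.     1.176  1.554]
480 20 165 90 [-0.139  0.105  1.861 -0.     1.176 -0.017]
480 20 165 180 [-0.139  0.105  1.861 -0.     1.176 -1.587]
480 20 165 270 None
457 -260 81 0 [-0.682  0.32   1.804 -0.     1.017  1.011]
457 -260 81 90 [-0.682  0.32   1.804 -0.     1.017 -0.56 ]
457 -260 81 180 [-0.682  0.32   1.804 -0.     1.017 -2.131]
457 -260 81 270 [-0.682  0.32   1.804 -0.     1.017  2.582]
```

```bash
cat >> h.py <<'E'
YAW=np.radians(-8.4)
ex=np.array([np.cos(YAW),np.sin(YAW),0]); ey=np.array([-np.sin(YAW),np.cos(YAW),0]); ez=np.array([0,0,1.])
def tool(y): # tool pointing down, tool x at world yaw y
    return np.array([[np.cos(y),np.sin(y),0],[np.sin(y),-np.cos(y),0],[0,0,-1]])
H=np.array([624,5,140.])
E
python3 - <<'E'
from h import *
np.set_printoptions(precision=1,suppress=True)
R=tool(YAW)
def tip(th,r,extra=0):
    o=5+11*np.sin(th)+extra
    return H+ex*(-r*np.cos(th)+o*np.sin(th))+ez*(r*np.sin(th)+o*np.cos(th)+25)
s=sensors.read_state(); p=np.array(s['eef_pos'])
ctrl.gripper_to(0)
ctrl.move_l(p+[0,0,200],vel=300)
a=tip(np.pi/2,152,40)
ctrl.move_ptp(a+[0,0,110],R)
ctrl.move_l(a,vel=250)
print('before',sensors.read_state()['t'],sensors.read_state()['eef_pos'])
for d in list(range(90,4,-9))+[3]:
    th=np.radians(d)
    hit=ctrl.move_l(tip(th,152),vel=150,threshold=25)
    s=sensors.read_state(); print(d,hit,np.array(s['eef_pos']),np.array(s['force']))
    if hit: break
else:
    hit=ctrl.move_l(tip(0,152)-[0,0,6],vel=30,threshold=12)
    s=sensors.read_state(); print('end',hit,np.array(s['eef_pos']),np.array(s['force']),s['t'])
E
```

```text
before 4.775 [679.8  -2.7 318. ]
90 False [641.1   2.6 320.2] [0.8 0.1 0.4]
81 False [616.8   6.1 318.4] [ 0.5  0.2 -0.1]
72 False [592.7   9.6 314.4] [-0.1  0.1 -0.9]
63 False [569.4  13.  307.2] [-0.5 -0.2  0.2]
54 False [547.3  16.3 296.2] [ 0.5 -1.  -0.5]
45 False [527.1  19.3 281.6] [ 0.1 -0.8  0.7]
36 False [509.5  21.9 263.8] [0.8 0.8 0.2]
27 False [494.9  24.  243.2] [-0.4 -0.4 -0.8]
18 False [483.7  25.7 220.1] [ 0.4 -0.7 -1.1]
9 False [476.5  26.8 195.5] [0.4 0.3 0.1]
3 False [474.1  27.1 178.7] [-0.5 -0.3  0.1]
end True [475.   27.1 170. ] [-1.6  1.2  8.1] 8.7
```

Run:
```python
from h import *
np.set_printoptions(precision=1,suppress=True)
R=tool(YAW); L=H-175*ex
p=np.array(sensors.read_state()['eef_pos'])
ctrl.move_l(p+[0,0,60],vel=200)
ctrl.move_l([L[0],L[1],235],R,vel=250); ctrl.hold(.2)
a,_,_=shoot('wrist','lk1')
ctrl.gripper_to(85)
ctrl.move_l([L[0]+5,L[1]-35,235],R,vel=150); ctrl.hold(.2)
b,_,_=shoot('wrist','lk2')
ctrl.move_l([457,-230,215],R,vel=300); ctrl.hold(.2)
c,_,_=shoot('wrist','pn1')
ctrl.move_l([447,-275,215],R,vel=150); ctrl.hold(.2)
d,_,_=shoot('wrist','pn2')
print(sensors.read_state()['t'])
S=np.vstack([np.hstack([a,b]),np.hstack([c,d])])[:,:,::-1]
cv2.imwrite('pics/w1.png',cv2.resize(S,(800,600),interpolation=cv2.INTER_AREA))
```

```text
12.9417
```

View pics/w1.png

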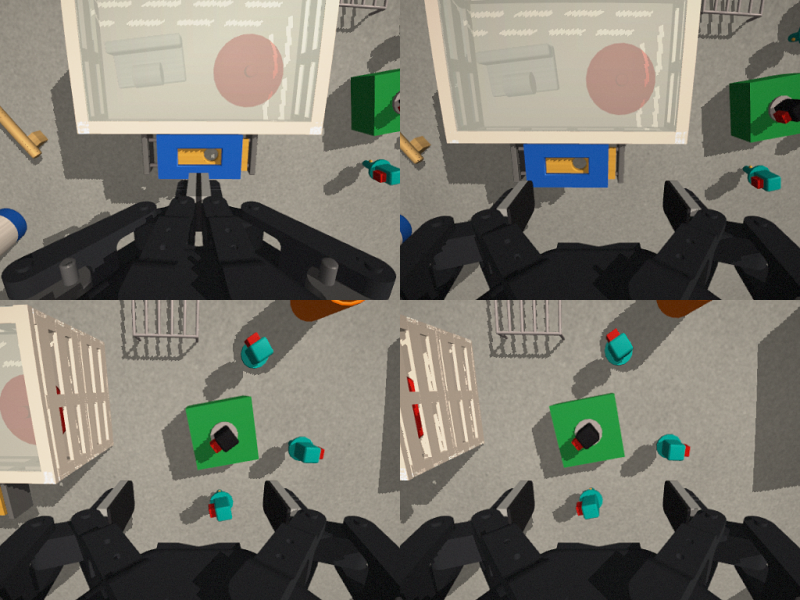

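The lid is shut, with the slot at (200,157) and (567,166). The keeper's hole shows through it towards the right, at (211,157) and (579,166). The pin's head is at (227,437) and (588,434), with the red button on its lower-left side. Next I crop the slot and pin for precise pixels.

Run:
```python
from h import *
def crop(n,x0,y0,w,h,k):
    f=np.load(n+'.npz')['p'][y0:y0+h,x0:x0+w,::-1]
    return cv2.resize(f,None,fx=k,fy=k,interpolation=cv2.INTER_CUBIC)
rows=[np.hstack([crop('lk1',205,165,80,50,5),crop('lk2',160,175,80,50,5)]),
np.hstack([crop('pn1',230,115,110,60,5)[:,:400],crop('pn2',190,115,110,60,5)[:,:400]])]
cv2.imwrite('pics/c2.png',np.vstack(rows))
```

```text
(no output)
```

View pics/c2.png

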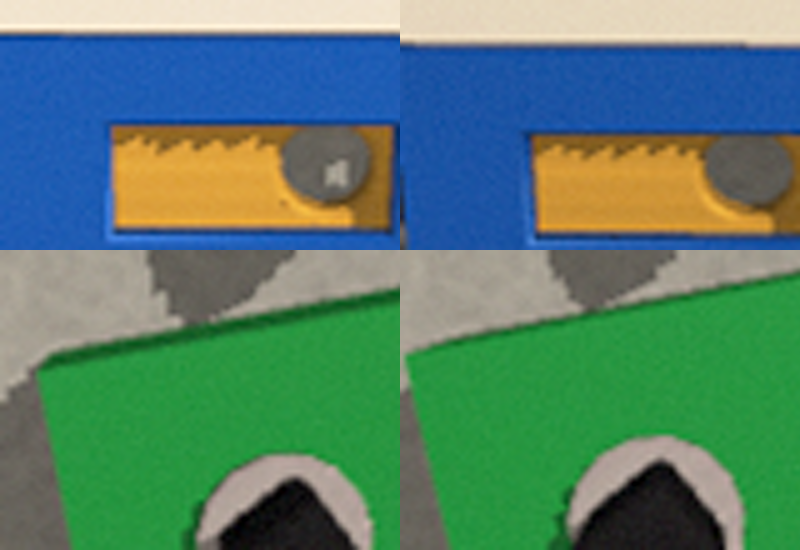

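The slot spans crop x 107–395 and y 125–243 in the first view, with the hole's disc at (326,158). In the second view the disc is at (749,170). The pin's collar shows in both lower crops, around (285,540) and (655,525). Now I triangulate.

Run:
```python
from h import *
np.set_printoptions(precision=1,suppress=True)
def load(n):
    f=np.load(n+'.npz'); return f['p'],f['d'],cam('wrist',dict(eef_pos=f['pos'],eef_rot=f['rot']))
p1,d1,C1=load('lk1');p2,d2,C2=load('lk2')
s1=[205+251/5-.4,165+184/5-.4]; s2=[160+25.4+28.8-.4,175+(133+247)/10-.4]
h1=[205+326/5-.4,165+158/5-.4]; h2=[160+349/5-.4,175+170/5-.4]
S1,S2=onplane(C1,[s1],145)[0],onplane(C2,[s2],145)[0]
h_1,h_2=onplane(C1,[h1],135)[0],onplane(C2,[h2],135)[0]
print('slot',S1,S2,tri([C1,C2],[s1,s2]),'pred',H-175*ex); print('hole',h_1,h_2,'tri',tri([C1,C2],[h1,h2]))
S=(S1+S2)/2
for h in(h_1,h_2): print('hole rel slot, crate axes',(h-S)@ex,(h-S)@ey)
# yaw from lid front edge / tab: brass-blue edges -> blue mask rect
for p,d,C,n in((p1,d1,C1,1),(p2,d2,C2,2)):
    P=cloud(C,d); ok=(colmask(p,(105,150,60),(125,255,255))>0)&(abs(P[...,2]-145)<8)&(abs(P[...,1]-30)<70)
    q=onplane(C,np.argwhere(ok)[:,::-1],145); r=cv2.minAreaRect(q[:,:2].astype(np.float32)); print('tab rect',r,'z',np.median(P[ok][:,2]))
    ok=(abs(P[...,2]-145)<5)&(P[...,0]>480); print('lid z', np.median(P[ok],0), np.polyfit(P[ok]@ex,P[ok][:,2],1))
for n in('pn1','pn2'):
    p,d,C=load(n);P=cloud(C,d); near=(np.hypot(P[...,0]-457,P[...,1]+260)<35)
    dark=p.max(2)<70
    ok=near&(abs(P[...,2]-86)<5)
    q=P[ok]; print(n,'headtop n',ok.sum(),np.median(q,0),cv2.minAreaRect(q[:,:2].astype(np.float32)))
    red=near&((colmask(p,(0,130,60),(10,255,255))|colmask(p,(170,130,60),(180,255,255)))>0); q=P[red]; print(' red',red.sum(),q.mean(0))
    ok=near&(abs(P[...,2]-54)<2.5)&(colmask(p,(50,100,30),(70,255,255))==0)
    q=P[ok]; print(' collar',len(q),cv2.minEnclosingCircle(q[:,:2].astype(np.float32)))
    g=(colmask(p,(50,100,40),(70,255,255))>0)&(abs(P[...,2]-50)<4); q=onplane(C,np.argwhere(g)[:,::-1],50); print(' holder',np.median(P[g][:,2]),cv2.minAreaRect(q[:,:2].astype(np.float32)))
    c=np.argwhere(near)[:,::-1]; x0,y0=c.min(0); x1,y1=c.max(0)
    cv2.imwrite(f'pics/{n}c.png',cv2.resize(p[y0:y1,x0:x1,::-1],(400,400),interpolation=cv2.INTER_CUBIC)); print(x0,y0,x1,y1)
cv2.imwrite('pics/c3.png',np.hstack([cv2.imread('pics/pn1c.png'),cv2.imread('pics/pn2c.png')]))
```

```text
slot [451.6  30.5 145. ] [451.7  29.7 145. ] [450.   30.7 139.9] pred [450.9  30.6 140. ]
hole [451.   18.3 135. ] [449.9  18.4 135. ] tri [451.   18.2 136.5]
hole rel slot, crate axes 1.1058861480443603 -11.79700132223445
hole rel slot, crate axes -0.02031243142517497 -11.8671318760536
tab rect ((452.0803527832031, 30.35525894165039), (83.77339935302734, 45.705078125), 81.62876892089844) z 145.33961724074493
lid z [540.9  22.8 145.5] [ -0.  145.6]
tab rect ((451.75885009765625, 30.62381935119629), (83.55452728271484, 46.16360855102539), 81.21428680419922) z 145.34638107848883
lid z [546.7  20.1 145.5] [  0.  145.5]
pn1 headtop n 558 [ 462.  -261.    86.1] ((460.9940185546875, -261.3454895019531), (22.23285675048828, 22.074247360229492), 30.41962242126465)
 red 147 [ 454.  -247.7   77.3]
 collar 298 ((459.29052734375, -260.807861328125), 19.55124282836914)
 holder 50.347196388667214 ((461.3890380859375, -260.8210144042969), (85.59446716308594, 85.02806091308594), 2.322666883468628)
244 142 511 383
pn2 headtop n 567 [ 461.8 -261.8   86.1] ((460.9825134277344, -261.43341064453125), (21.905134201049805, 22.095935821533203), 30.364774703979492)
 red 122 [ 453.3 -247.9   78.4]
 collar 306 ((460.6016540527344, -261.7815246582031), 18.23047637939453)
 holder 50.37541376755797 ((461.2705078125, -260.7464599609375), (85.44122314453125, 84.68228149414062), 2.264846086502075)
97 139 351 383
```

View pics/c3.png

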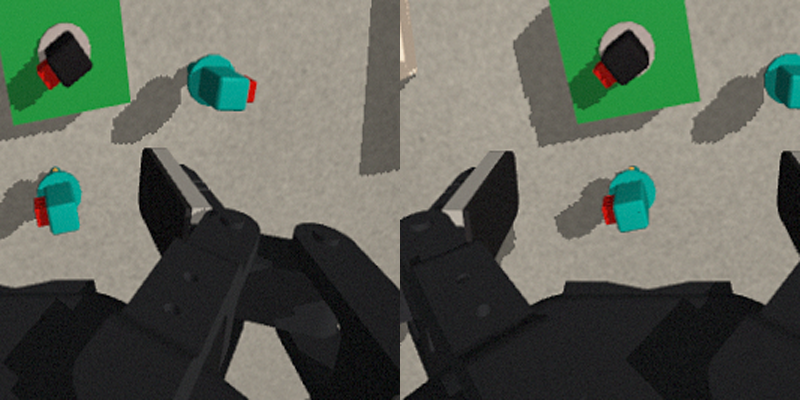

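The lid is shut and level (z 145.5). The slot centre is (451.8, 30.4) and the keeper hole lies about 11.8 mm to −y of it. The black pin's head is at (461, −261.4), yaw 30.4°. The crop confirms it: black head, steel collar, red button at lower-left. I grasp it now.

```bash
cat >> h.py <<'E'
PIN=np.array([461.,-261.4,50.3]); PY=np.radians(30.4); py=np.array([-np.sin(PY),np.cos(PY),0]); px=np.array([np.cos(PY),np.sin(PY),0])
S=np.array([451.8,30.4,145.4])
E
python3 - <<'E'
from h import *
np.set_printoptions(precision=2,suppress=True)
f=np.load('top0.npz');P=cloud(cam('top'),f['d']); t=(colmask(f['p'],(80,120,50),(95,255,255))>0)&(P[...,1]<-100)&(P[...,2]<90)
q=P[t]-PIN; a,b=abs(q@px),abs(q@py); print('turq',((a<32)&(b<62)).sum(), [q[(a<32)][:,:],][0].shape, b[a<32].min() if (a<32).any() else None)
R=tool(PY)
ctrl.gripper_to(52,35)
T=PIN+2*py+[0,0,31]
ctrl.move_ptp(T+[0,0,90],R); ctrl.move_l(T+[0,0,30],vel=200)
print('tips',ctrl.tcp_to_tips)
print(ctrl.move_l(T,vel=80,threshold=15), sensors.read_state()['eef_pos'],T, sensors.read_state()['force'])
ctrl.gripper_to(0,35); ctrl.hold(.3)
s=sensors.read_state(); print('width',s['grip_width'],s['force'],ctrl.tcp_to_tips,s['t'])
if 24<s['grip_width']<28.5:
    ctrl.move_l(T+[0,0,60],vel=120)
    ctrl.move_l(T+[0,0,160],vel=200); ctrl.hold(.2)
    print(sensors.read_state()['force'],sensors.read_state()['grip_width'])
p,d,C=shoot('wrist','hand'); cv2.imwrite('pics/hand.png',p[:,:,::-1]); print(sensors.read_state()['t'])
E
```

```text
turq 0 (0, 3) None
tips 25.0
False [ 459.95 -259.6    81.13] [ 459.99 -259.67   81.3 ] [-0.05 -0.14 -0.25]
width 24.952036243638503 [ 0.52 -1.17  5.38] 25.0 15.65
[-0.15  0.48 -1.18] 25.24438718174
17.2
```

View pics/hand.png

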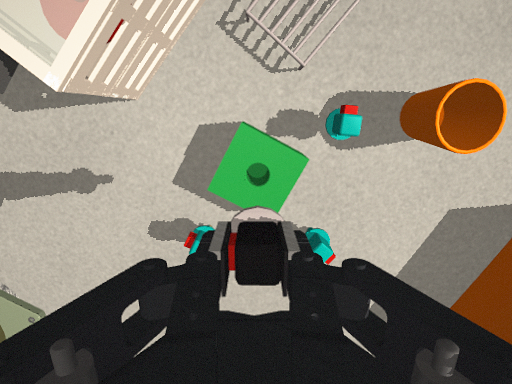

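The pin is held upright with its button squeezed: head at (260,250), red button at (232,252) against the left pad, collar edge at (258,213). The holder is empty. I check the in-hand offset from depth, then approach the hole.

Run:
```python
from h import *
np.set_printoptions(precision=2,suppress=True)
f=np.load('hand.npz'); p,d=f['p'],f['d']; C=cam('wrist',dict(eef_pos=f['pos'],eef_rot=f['rot']))
P=(cloud(C,d)-f['pos'])@f['rot']   # tool frame
ok=(abs(P[...,0])<25)&(abs(P[...,1])<25)
for z0 in range(-14,40,3):
    m=ok&(P[...,2]>=z0)&(P[...,2]<z0+3)
    if m.sum()>15: q=P[m]; print(z0,m.sum(),'x',np.percentile(q[:,0],[2,50,98]),'y',np.percentile(q[:,1],[2,50,98]))
m=ok&(abs(P[...,2]+5)<3)&(p.max(2)<60)&(abs(P[...,1])<14)
q=P[m]; print('top',cv2.minAreaRect(q[:,:2].astype(np.float32)),np.median(q[:,2]),np.linalg.lstsq(np.c_[q[:,:2],np.ones(len(q))],q[:,2],rcond=None)[0])
```

```text
-14 542 x [-9.27  4.63 12.72] y [-16.63  12.44  17.31]
-11 168 x [-8.96 11.92 12.63] y [-18.32   0.07  18.46]
-8 229 x [-8.49  8.79 12.79] y [-18.76   4.65  18.94]
-5 1998 x [-10.26   1.5   12.35] y [-17.46   1.46  16.95]
-2 382 x [-7.64 10.02 12.75] y [-23.72  -0.86  24.02]
1 349 x [-6.38 10.15 12.64] y [-23.5   -5.12  23.68]
4 353 x [-6.2   9.96 12.63] y [-24.02  -8.18  23.06]
7 260 x [ 6.26 10.4  12.76] y [-23.92   0.31  24.2 ]
10 224 x [ 6.47 10.44 12.68] y [-24.03   0.57  24.16]
13 226 x [ 6.24 10.41 12.71] y [-23.6   -0.45  23.95]
16 193 x [ 6.4  10.6  12.74] y [-23.35  -0.46  22.65]
19 129 x [ 6.93 10.51 12.66] y [-18.66   1.12  17.17]
22 80 x [ 9.14 10.46 10.93] y [-8.6   2.49 11.41]
25 295 x [ 3.81 11.79 16.89] y [-12.4    0.61  13.39]
28 377 x [ 3.98 12.59 17.23] y [-12.65  -0.5   14.94]
top ((1.1994380950927734, -0.02670001983642578), (23.461387634277344, 27.907251358032227), 0.2529889643192291) -3.871263977681747 [ 0.   -0.   -3.89]
```

```bash
cat > ins.py <<'E'
from h import *
np.set_printoptions(precision=2,suppress=True)
R=tool(YAW)
def st():
    s=sensors.read_state(); return np.array(s['eef_pos']),np.array(s['force']),s
def tcp(y,x,ztip): # pin axis at slot-frame y,x ; tip height
    t=S+ex*(x+0.6)+ey*(y+2); return np.array([t[0],t[1],ztip+63])
E
python3 - <<'E'
from ins import *
y0=-10.6
ctrl.move_l(tcp(y0,0,182),R,vel=220); ctrl.move_l(tcp(y0,0,152),vel=120); ctrl.hold(.2)
print('w',st()[2]['grip_width'],st()[1],st()[2]['t'])
inn=False
for dy,dx in [(0,0),(-2,0),(2,0),(-4,0),(4,0),(0,1.5),(0,-1.5),(-2,1.5),(-2,-1.5),(2,1.5),(2,-1.5)]:
    ctrl.move_l(tcp(y0+dy,dx,141 if inn else 152),vel=60)
    hit=ctrl.move_l(tcp(y0+dy,dx,129),vel=20,threshold=5)
    p,f,s=st(); print(dy,dx,hit,'tip z',p[2]-63,f,s['grip_width'],s['t'])
    if not hit: break
    inn=p[2]-63<141
    if st()[2]['t']>40: break
E
```

```text
w 25.13722652092544 [ 0.12  1.01 -0.81] 19.2333
0 0 True tip z 134.85458453409515 [ 1.12 -2.19 -1.06] 24.94795006565795 20.2917
-2 0 False tip z 129.0249041061751 [-0.2  -0.41 -0.28] 25.52093777875952 21.3
```

Run:
```python
from ins import *
y,x=-12.6,0
for k in range(6):
    hit=ctrl.move_l(tcp(y,x,112.5),vel=15,threshold=7)
    p,f,s=st(); ztip=p[2]-63; print(hit,'tip z',ztip,'force crate',f@ex,f@ey,f[2],s['grip_width'],s['t'])
    if not hit or ztip<115.8: break
    y+=np.clip(f@ey*.3,-.8,.8); x+=np.clip(f@ex*.3,-.8,.8)
    ctrl.move_l(tcp(y,x,ztip+1),vel=20)
ctrl.hold(.3); p,f,s=st(); print(p[2]-32,f,s['grip_width'])
for n in('wrist','top'):
    q,d,C=shoot(n,'ins_'+n)
    cv2.imwrite(f'pics/ins_{n}.png',q[:,:,::-1])
```

```text
True tip z 114.24725894647773 force crate -0.22142947107075525 0.05917932254351693 5.002798974190065 25.384020656776414 22.225
145.2380390163866 [-0.92 -0.54  5.59] 25.103635516967135
```

View pics/ins_wrist.png

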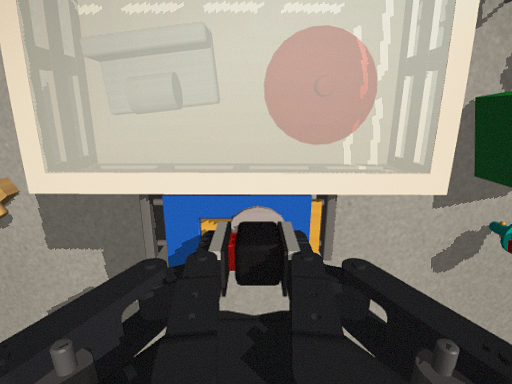

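The pin sits with its collar on the tab at (258,213). The contact force is purely vertical at 5 N, and the lid is shut. I release it and check.

Run:
```python
from ins import *
ctrl.gripper_to(55); ctrl.hold(.2)
p,f,s=st(); print(f,s['grip_width'])
ctrl.move_l(p+[0,0,75],vel=120); p=st()[0]
ctrl.move_l(p-25*ex+[0,0,25],vel=150); ctrl.hold(.3)
q,d,C=shoot('wrist','fin'); P=cloud(C,d)
near=(np.hypot(P[...,0]-(S-12.6*ey)[0],P[...,1]-(S-12.6*ey)[1])<30)
ok=near&(abs(P[...,2]-181)<6); r=P[ok]; print('headtop',len(r),np.median(r,0),cv2.minAreaRect(r[:,:2].astype(np.float32)))
c=np.array(cv2.minAreaRect(r[:,:2].astype(np.float32))[0]+(0,))-S; print('rel slot x,y',c@ex,c@ey,'tilt',np.linalg.lstsq(np.c_[r[:,:2],np.ones(len(r))],r[:,2],rcond=None)[0][:2])
ok=near&(abs(P[...,2]-149.4)<3)&(colmask(q,(100,100,40),(130,255,255))==0); print('collar z',np.median(P[ok][:,2]))
lid=(abs(P[...,2]-145)<6)&(P[...,0]>490)&(P[...,0]<620)&(abs(P[...,1]-20)<90); print('lid slope',np.polyfit(P[lid]@ex,P[lid][:,2],1))
print(st()[2]['t'])
u,v=proj(C,[S+[0,0,30]])[0].astype(int); y0=max(v-60,0);x0=max(u-80,0)
cv2.imwrite('pics/fin.png',cv2.resize(q[y0:y0+120,x0:x0+160,::-1],(800,600),interpolation=cv2.INTER_CUBIC))
```

```text
[-0.55 -0.21  0.63] 54.94995782493705
headtop 771 [450.56  17.67 181.01] ((450.0621643066406, 17.472667694091797), (21.691036224365234, 21.2462100982666), 81.19265747070312)
rel slot x,y 0.16927108380378167 -13.042520490483412 tilt [-0.04 -0.  ]
collar z 149.15776103244713
lid slope [ -0.   145.93]
24.7333
```

View pics/fin.png

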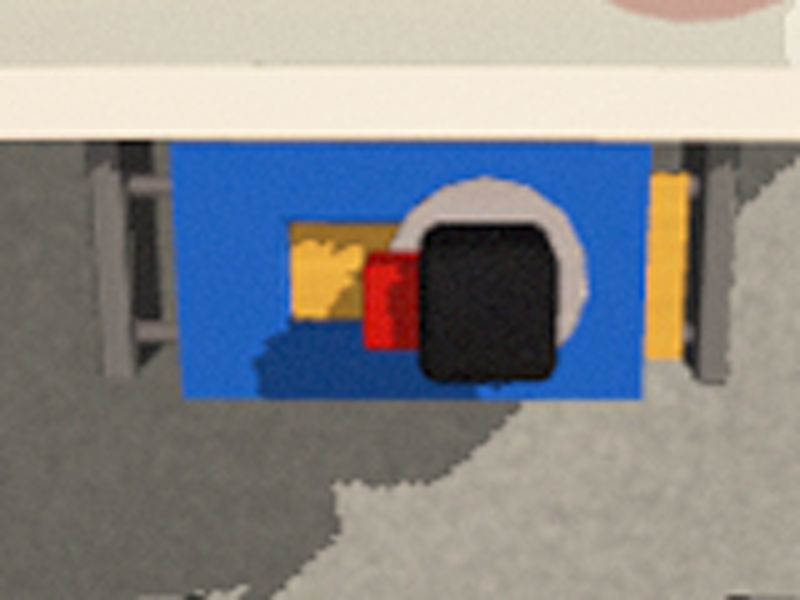

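The button stands fully out: its 55 px against 133 px for the 22 mm head gives 9 mm. The collar top is 4 mm above the tab, the lid is level and the gripper is clear, so I hand in.

```bash
python3 -c "
from plant import ctrl
print(ctrl.finish_job())"
```

```text
the job is handed in; nothing more can be done
None
```

I shut the lid and locked it with the black-headed pin, then handed the job in at about 25 s of the 72 s allowed. I lifted the pin from the green holder with its button squeezed. The second probe found the keeper's hole, and I pushed the pin down until the collar met the tab. I then let go and moved the arm clear.

**Last checks:**
- **Lid:** level at about 145.5–146 mm, so it is shut.
- **Pin position:** the collar top is about 4 mm above the tab, so it is fully home. The pin is 0.2 mm from the slot centre in x and −13 mm in y, with a tilt of about 0.04 rad, all within limits.
- **Button:** standing out about 9 mm, so it has sprung out. The balls under the keeper cannot be seen, and I did not tug the pin to test the lock.
- **Forces:** the probe moves were set to stop at 5 N and the final push at 7 N. The highest force I read with the pin in contact was about 5.6 N, against the 25 N limit.

**Disagreements and gaps:**
- **Cameras:** the top and wrist cameras differed by 3–4 mm in x, so I worked from the wrist camera.
- **First probe:** it was about 2 mm off in y and touched the keeper lightly.
- **Bystanders:** no contact with them was noticed, but I did not measure their positions again at the end.

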